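Scrape plaster offcuts through the chip flap

ROBOT

A 6-joint arm with a two-finger parallel gripper is mounted at the origin on a cart in front of the work surface, level with it; the furniture and walls round the work are solid. World frame = base frame: x ahead of the robot, y to its left, z up, the work surface at z = 0. Lengths are in m, angles in rad, forces in N, time in s.
With the tool pointing down it reaches from about 0.375 to 0.9 m from the base axis. Payload 3.1 kg.
Tool frame: the origin (TCP) lies at the very end of the fingers, on their centre line; the grasp point (between the pads) lies 19 mm behind it (bot.hold_point_z is the distance from the TCP to the grasp point, in m); z points along the fingers, y is the line along which they close (so a half turn about z gives the same grasp; the last joint's range is limited). The gripper opens to 87 mm and grips with 3 to 60 N. Pads are 19 mm wide; open, the fingers measure 117 mm over their backs; the gripper's body (75 mm by 190 mm) begins 51 mm behind the grasp point.
Start: joints at [1.071, 0.527, 1.433, -0, 1.181, -0.178], TCP at [0.198, 0.593, 0.223] pointing down, gripper open.
Joint ranges: [-3.08, 3.08], [-0.75, 2.2], [0.22, 2.44], [-1.43, 4.57], [0, 2.65], [-2.85, 2.85]. Speed limits (rad/s): [2.79, 2.79, 3.14, 3.14, 3.14, 3.14].

INTERFACE

Orientations are given as a rotation vector (axis times angle).
In Python, from bench import observe, optics, ticket, bot gives the robot as it stands.
- The arm moves only by the tool send_rows, never from a script. Its argument "motion" is one flat list of numbers, 7 for each row, row after row: the shift along the tool's x, y, z in m, then the turn, a rotation vector about the tool's x, y, z in degrees, then the opening, from -1 (shut) to 1 (fully open). A call has 1 to 8 rows; each row is the pose to reach, as a shift and turn from the pose commanded when the call began, along the tool's axes at that moment; what a row does not reach only later rows make up. A row lasts 1/10 s, in which the tool goes at most 50 mm and 8.59 degrees, less where a joint would pass 70% of its speed; a pose out of reach is approached as far as the arm can. A call with a gripper value outside its range is refused whole. The fingers move at their own pace and stop on an object; "squeeze" is the grip in N (left out, the last holds). Time passes only in rows, so rows that repeat a pose let the fingers close. It gives the time, the measured TCP pose, the force, the opening and the grip force at its end, in the units of the state.
- observe(): the state, without advancing time (a new reading comes with each control period).
- optics.get_image(name): name is "side" or "top"; returns a dict with "color" (384x512x3 uint8, red, green, blue), "mtx" (3x3 intrinsics, pixels), "world_from_camera" (4x4, takes a point from camera to world coordinates). Camera axes: x right, y up, looking along -z (the intrinsics and any distortion apply to the point x, -y, -z); pixel columns grow to the right and rows downward; lengths in m; the calibration is good to about 2 mm. A picture is of the moment at which its call begins. There is no depth.
- ticket.finish_job(): hands the job in; it is judged then, once.
The state is a dict: "time": time; "qpos": joint angles; "dq": joint speeds; "tau": joint torques, N m; "tcp_pos": TCP position; "orientation": TCP orientation; "contact_force": force on the tool from outside, world axes, zero at the start; "moment": the same for the moment, N m; "finger_gap": finger opening in m; "finger_force": force on a finger pad.
Only numpy, scipy, OpenCV 4.12 (cv2) and the standard library are available. Lean on these libraries where they do the work, as an engineer would, in place of code of your own. Each camera call takes 0.05 s, during which the arm holds its last target. There are 200 camera calls.

TASK

Clear the trimming tray: with the scraper block held flat on the deck, push all four plaster offcuts along the deck and out under the hanging chip flap, so that they drop into the catch bin; then draw the scraper back so that the flap swings shut. Finally set the scraper down flat in the middle of its rubber pad and let go. Do not touch the offcuts with the gripper, and leave the other things on the bench where they are.

Things in the scene. Friction and masses are not known exactly. Their poses are not given: they have to be found in the camera images.
- trim_tray: Fixed grey metal trimming tray, 412 mm long (its x), 192 mm wide (y). Origin on the bench, on its centre line; x runs along the deck to the flap and bin. Flat steel deck from x=-150 to +130 mm, top 60 mm above the bench, 180 mm wide between side curbs (6 mm thick, tops at 85 mm), open at the x=-150 end. Nothing on the tray stands above 135 mm.
- deck_edge (a point): Middle of the deck's discharge edge (tray x=+130 mm), on the deck surface, 60 mm above the bench. Axes as the tray's. Beyond it the deck drops to the catch bin; the flap hangs 7 mm past it.
- bin_floor (a point): Centre of the floor of the open-topped catch bin, 4 mm above the bench. Inside, the bin spans tray x=+130 to +255 mm and is 180 mm wide; end wall 70 mm high, side walls 85 mm.
- flap (a joint): Angle of the thin grey chip flap, 172 mm wide, 62 mm high, hung from an 8 mm rod (along tray y at x=137, z=128 mm) across the deck's end. 0 = hanging shut, lower edge 5 mm above deck level; grows to 1.2 rad as it is pushed out over the bin. Cannot swing back over the deck. A weak spring and its weight (under 1 N at the edge) swing it shut once nothing holds it.
- flap_edge (a point): Middle of the flap's lower edge.
- scraper: Loose scraper block, 0.15 to 0.31 kg, 110 mm long (its x), 62 mm high. Origin: centre of the underside; x points to its nose, z up. The white nose bar spans x=+31 to +55 mm, 164 mm wide (y), 20 mm high, with a flat front; behind it the sole is a plate 90 mm wide, 18 mm high, back to x=-55 mm. A wooden grip stands on the sole. Starts flat on its pad.
- scraper_grip (a point): Point in the scraper's wooden grip, 43 mm above the underside, 75 mm behind the nose's front face (scraper x=-20, y=0). The grip is an upright ridge along scraper x, 50 mm long, 24 mm wide (y), from z=18 to 62 mm. Take it from above across its 24 mm width. Axes as the scraper's.
- scraper_pad: Fixed thin black rubber pad on the bench, 150 mm (its x) by 200 mm (its y), 4 mm thick, the scraper's parking place. Origin: centre of its underside, on the bench.
- chip_0: Loose hard plaster offcut, off-white, a straight bar 60 x 20 mm, 14 mm thick, 40 g; lies on the deck ahead of the scraper's working start (all offcuts lie between x=-25 and x=+95 mm of the tray). Origin: middle of its underside, its x along its length.
- chip_1: Loose hard plaster offcut, off-white, a shallow V (bent bar) 60 x 26 mm, 16 mm thick, 40 g; lies on the deck ahead of the scraper's working start (all offcuts lie between x=-25 and x=+95 mm of the tray). Origin: middle of its underside, its x along its length.
- chip_2: Loose hard plaster offcut, off-white, a bar 58 x 16 mm, 18 mm thick, with a low thickening 22 mm wide near one end, 40 g; lies on the deck ahead of the scraper's working start (all offcuts lie between x=-25 and x=+95 mm of the tray). Origin: middle of its underside, its x along its length.
- chip_3: Loose hard plaster offcut, off-white, a slightly bent bar 60 x 26 mm, 13 mm thick, 40 g; lies on the deck ahead of the scraper's working start (all offcuts lie between x=-25 and x=+95 mm of the tray). Origin: middle of its underside, its x along its length.
- putty_b: Bystander: white round screw-lid tub, 61 mm across, 48 mm high, on the bench beyond the tray's far side. Origin: centre of its underside.
- wax_sticks: Bystander: two stacked pink wax blocks, 36 x 77 x 19 mm, on the bench beyond the tray's far side. Origin: centre of underside.
- jaw_model_b: Bystander: pink jaw model with teeth, 59 x 70 x 22 mm, on the bench past the bin. Origin: centre of underside.
- trial_box: Bystander: flat sample box, 98 x 56 x 14 mm, on the bench to the right of the pad. Origin: centre of underside.

How it is judged:
By the outcome, as a careful person would: the job done as asked, in the order asked, and still so for the second after the job is handed in, with the robot touching nothing.
It also fails if it takes over 58 s, if anything falls off the work surface, if the arm or the gripper's body presses on something with over 40 N, if the wrist force passes 120 N, or if a joint passes its speed limit or range.

## Working session

There is one attempt and no reset: what is moved stays moved. The work goes in short steps, Python scripts to look and compute and a tool call to move; the robot and the scene stay as the last step left them, time stands still between calls to the robot, and variables do not carry over. Pictures are saved under pics/ and viewed, at most 10 in all, crops included, and the job is handed in when it is done.

Besides the shell and the picture viewer there is one more tool, called after ">>>" as a command line: name --argument value ..., lists and objects as JSON in quotes. send_rows: Moves the arm, as the interface text tells. Its arguments: {"type":"object","properties":{"motion":{"type":"array","items":{"type":"number"}},"squeeze":{"type":"number"}},"required":["motion"]}

```bash
ls; mkdir -p pics; python3 - <<'E'
from bench import observe, optics, ticket, bot
import cv2
s=observe();print(s['time'],s['tcp_pos'],s['orientation'],s['finger_gap'],bot.hold_point_z)
for n in('side','top'):
    d=optics.get_image(n);cv2.imwrite(f'pics/{n}0.png',cv2.resize(d['color'][:,:,::-1],None,fx=1.5,fy=1.5,interpolation=cv2.INTER_CUBIC));print(d['mtx'],d['world_from_camera'],[k for k in d])
E
```

```text
pics
0.0 [0.19729945 0.59227796 0.22158629] [-0.50319956 -3.1003235   0.00315559] 0.08709148728040737 0.0187
[[356.74166717   0.         258.69380515]
 [  0.         356.74166717 188.36089895]
 [  0.           0.           1.        ]] [[-0.82130461  0.49392236 -0.28548109  0.21241908]
 [-0.57042084 -0.71877538  0.39746952  0.47564831]
 [-0.00887769  0.48928791  0.87207713  1.24604044]
 [ 0.          0.          0.          1.        ]] ['color', 'mtx', 'world_from_camera']
[[402.81114351   0.         257.5560883 ]
 [  0.         402.81114351 194.58660307]
 [  0.           0.           1.        ]] [[ 2.50520384e-02  9.95770230e-01 -8.83970810e-02  3.88972358e-01]
 [-9.99685199e-01  2.48320282e-02 -3.58787370e-03 -6.36935865e-02]
 [-1.37761901e-03  8.84591371e-02  9.96078854e-01  1.95007313e+00]
 [ 0.00000000e+00  0.00000000e+00  0.00000000e+00  1.00000000e+00]] ['color', 'mtx', 'world_from_camera']
```

View pics/side0.png

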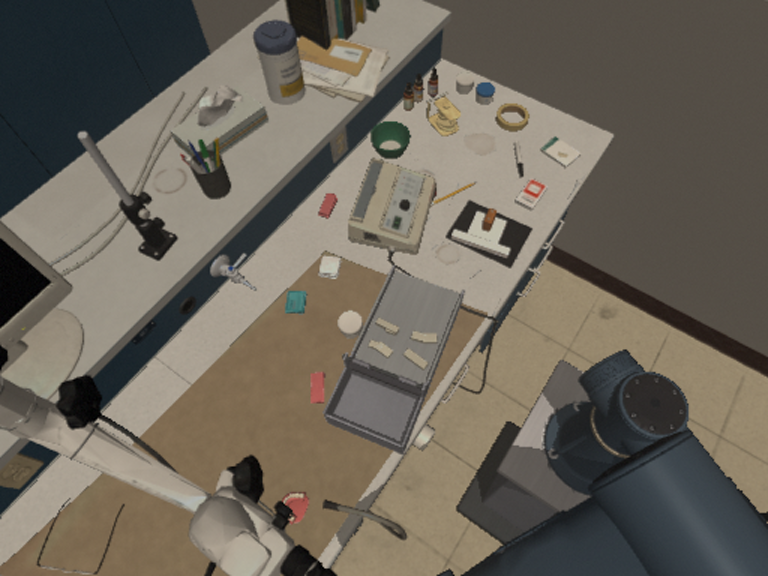

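View pics/top0.png

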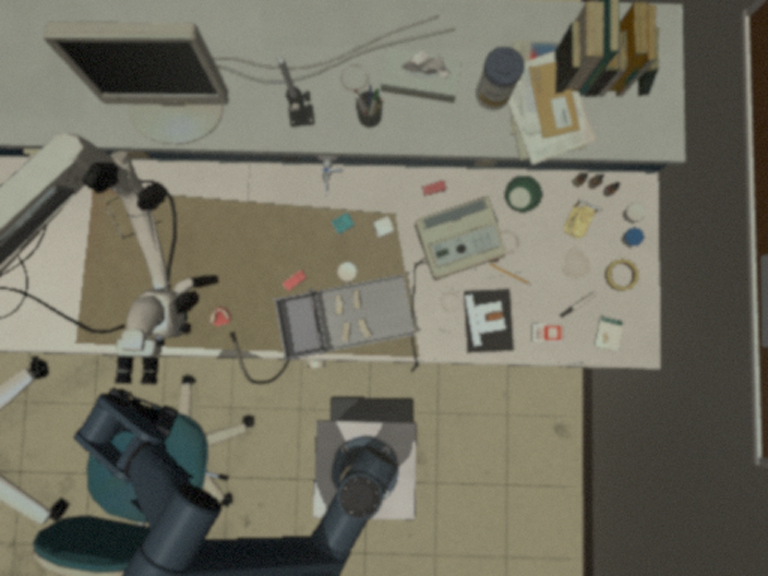

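The side view shows the tray (385,350), the bin (375,405) and the pad with the scraper (490,232). In the top view the tray is at about (350,315) and the pad at (488,320); tray x points to image left, which is world +y. I'll take enlarged crops.

```bash
python3 - <<'E'
from bench import optics
import cv2,numpy as np
def crop(im,x0,y0,w,h,f):
    c=cv2.resize(im[y0:y0+h,x0:x0+w],None,fx=f,fy=f,interpolation=cv2.INTER_CUBIC)
    for k in range(0,w,10):
        cv2.line(c,(k*f,0),(k*f,6 if k%50 else 14),(0,255,0),1)
        if k%20==0: cv2.putText(c,str(x0+k),(k*f,24),0,.35,(0,255,0),1)
    for k in range(0,h,10):
        cv2.line(c,(0,k*f),(6,k*f),(0,255,0),1)
        cv2.putText(c,str(y0+k),(8,k*f+4),0,.35,(0,255,0),1)
    return c
s=optics.get_image('side')['color'][:,:,::-1].copy();t=optics.get_image('top')['color'][:,:,::-1].copy()
a=crop(s,210,170,110,130,4);b=crop(s,290,128,70,55,5)
o=np.zeros((520,800,3),np.uint8);o[:520,:440]=a;o[:275,445:795]=b
cv2.imwrite('pics/c1.png',o)
a=crop(t,178,180,110,65,7);b=crop(t,300,185,55,55,5)
cv2.imwrite('pics/c2.png',a);
o=crop(t,300,185,55,55,8);cv2.imwrite('pics/c3.png',o)
E
```

```text
(no output)
```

View pics/c1.png

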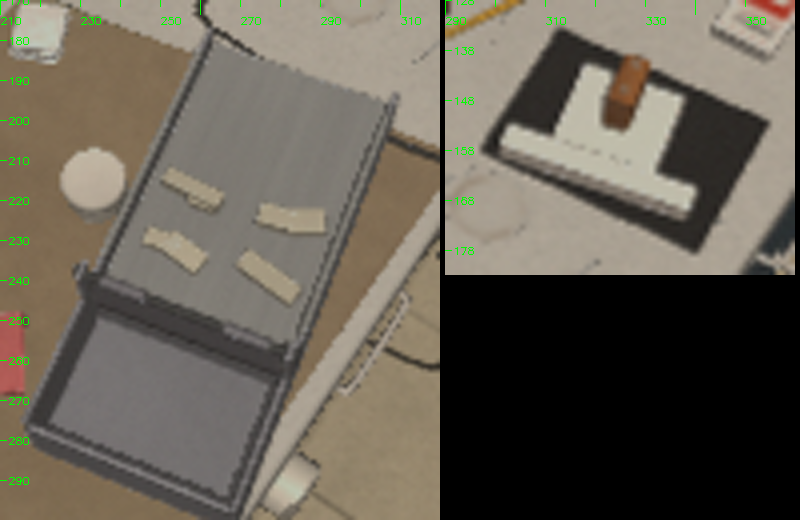

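View pics/c2.png

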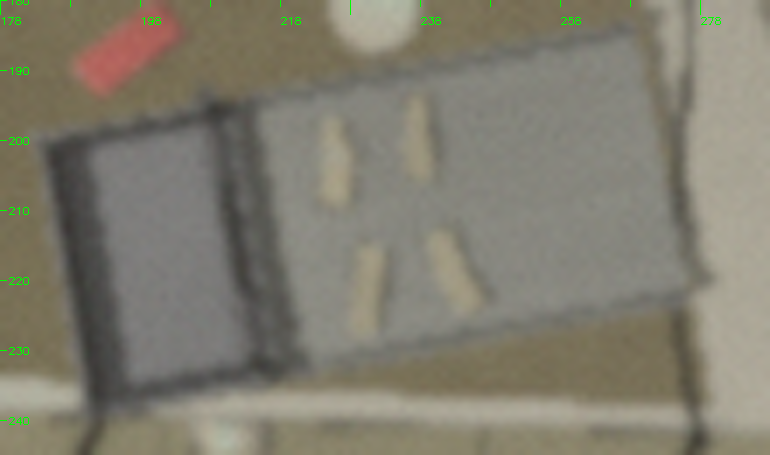

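View pics/c3.png

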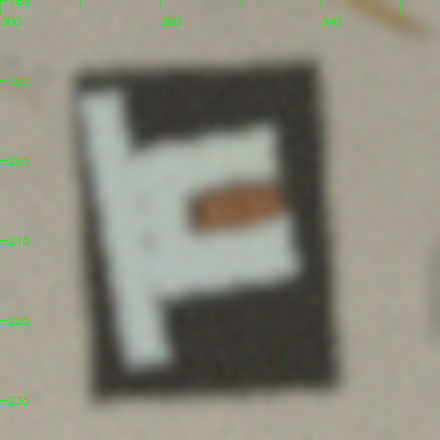

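The crops show the tray's outer corners, the four chips, the scraper (nose toward image left) and the pad corners clearly. I'll fit their poses from these readings.

```bash
cat > h.py <<'E'
import numpy as np
from bench import optics
from scipy.optimize import least_squares
_c={}
def cam(n):
    if n not in _c: d=optics.get_image(n);_c[n]=(np.array(d['mtx']),np.linalg.inv(np.array(d['world_from_camera'])))
    return _c[n]
def proj(n,P):
    K,W=cam(n);p=np.c_[P,np.ones(len(P))]@W.T
    q=np.c_[p[:,0],-p[:,1],-p[:,2]]@K.T
    return q[:,:2]/q[:,2:]
def ray(n,uv,z):
    K,W=cam(n);M=np.linalg.inv(W);d=np.linalg.inv(K)@[uv[0],uv[1],1];d=M[:3,:3]@[d[0],-d[1],-d[2]]
    return M[:3,3]+d*(z-M[2,3])/d[2]
def fit(obs,z0,x0):
    """obs: list (cam,(lx,ly,lz),(u,v)); solve x,y,yaw"""
    def r(p):
        c,s=np.cos(p[2]),np.sin(p[2]);o=[]
        for n,l,uv in obs:
            P=np.array([[p[0]+c*l[0]-s*l[1],p[1]+s*l[0]+c*l[1],z0+l[2]]]);o+=list(proj(n,P)[0]-uv)
        return np.array(o)
    f=least_squares(r,x0,loss='soft_l1');return f.x,r(f.x).reshape(-1,2).round(1)
E
python3 - <<'E'
from h import *
S1=lambda u,v:((u+.5)/4-.5+210,(v+.5)/4-.5+170)
S2=lambda u,v:((u-445+.5)/5-.5+290,(v+.5)/5-.5+128)
T1=lambda u,v:((u+.5)/7-.5+178,(v+.5)/7-.5+180)
T2=lambda u,v:((u+.5)/8-.5+300,(v+.5)/8-.5+185)
def run(name,o,z0,g):
    for cs in (('top','side'),('top',),('side',)):
        x,r=fit([a for a in o if a[0] in cs],z0,g)
        print(name,cs,x.round(4),np.degrees(x[2]).round(1)); 
        if len(cs)==2:print(r.tolist())
    return x
run('tray',[('top',(-.15,-.096,.085),T1(635,25)),('top',(-.15,.096,.085),T1(703,282)),('top',(.262,-.096,.075),T1(45,142)),('top',(.262,.096,.075),T1(97,412)),
 ('side',(-.15,-.096,.085),S1(210,28)),('side',(-.15,.096,.085),S1(398,95)),('side',(.262,-.096,.075),S1(27,425)),('side',(.262,.096,.075),S1(240,515))],0,[.35,.0,1.7])
run('pad',[('top',(.075,-.1,.004),T2(77,73)),('top',(-.075,-.1,.004),T2(317,62)),('top',(-.075,.1,.004),T2(338,385)),('top',(.075,.1,.004),T2(95,400)),
 ('side',(-.075,-.1,.004),S2(560,28)),('side',(-.075,.1,.004),S2(768,122)),('side',(.075,.1,.004),S2(697,252)),('side',(.075,-.1,.004),S2(482,150))],0,[.35,-.4,1.6])
run('scr',[('top',(.055,-.082,.02),T2(80,95)),('top',(.055,.082,.02),T2(128,370)),('top',(.031,-.082,.02),T2(125,92)),('top',(.031,.082,.02),T2(172,362)),
 ('top',(-.055,-.045,.018),T2(275,125)),('top',(-.055,.045,.018),T2(300,272)),
 ('side',(.031,-.082,.02),S2(508,123)),('side',(.031,.082,.02),S2(697,183)),('side',(-.055,-.045,.018),S2(585,63)),('side',(-.055,.045,.018),S2(686,95))],.004,[.35,-.4,1.7])
for u,v in[(192,192),(285,185),(285,215),(195,232)]: print(ray('top',T2(u,v),.066).round(3))
print('bystanders top approx', ray('top',T1(375,10),.048), ray('top',T1(130,50),.03))
E
```

```text
tray ('top', 'side') [0.4877 0.0182 1.7949] 102.8
[[0.3, -1.1], [-1.1, 2.6], [-2.0, -0.2], [-1.9, 1.7], [-0.2, -1.2], [0.9, -1.6], [-0.5, -0.1], [0.4, -0.5]]
tray ('top',) [0.4937 0.0131 1.8113] 103.8
tray ('side',) [0.4863 0.0205 1.7914] 102.6
pad ('top', 'side') [ 0.4793 -0.3849  1.6433] 94.2
[[-0.8, -0.3], [0.0, -0.4], [0.1, 0.6], [-0.6, 0.2], [-0.1, -0.5], [0.8, -0.3], [0.3, -0.0], [-0.5, -0.3]]
pad ('top',) [ 0.4795 -0.3865  1.6442] 94.2
pad ('side',) [ 0.479  -0.3834  1.6427] 94.1
scr ('top', 'side') [ 0.4872 -0.3757  1.7706] 101.4
[[-0.2, 0.1], [0.2, -0.5], [-0.9, -0.4], [-0.4, -0.3], [-0.6, -0.0], [-0.2, 0.1], [0.5, -0.6], [0.7, 0.4], [0.2, -0.8], [0.3, -0.5]]
scr ('top',) [ 0.4864 -0.3774  1.7633] 101.0
scr ('side',) [ 0.4877 -0.3731  1.7736] 101.6
[ 0.498 -0.367  0.066]
[ 0.504 -0.422  0.066]
[ 0.486 -0.422  0.066]
[ 0.475 -0.369  0.066]
bystanders top approx [0.61948249 0.0703455  0.048     ] [0.58991117 0.23854358 0.03      ]
```

```bash
cat >> h.py <<'E'
from scipy.spatial.transform import Rotation as R
from bench import observe
def to(*targets):
    """targets (x,y,z,yaw_deg of the closing axis, mod 180): prints tool shift mm and turn deg"""
    s=observe();T=R.from_rotvec(s['orientation']);p=np.array(s['tcp_pos'])
    print('t',s['time'],'p',p.round(4),'F',np.round(s['contact_force'],1),'gap',round(s['finger_gap'],4),'q',np.round(s['qpos'],2))
    for x,y,z,a in targets:
        best=None
        for k in(0,180):
            ya=np.radians(a+k);Y=np.array([np.cos(ya),np.sin(ya),0]);Z=np.array([0,0,-1.]);X=np.cross(Y,Z)
            w=(T.inv()*R.from_matrix(np.c_[X,Y,Z])).as_rotvec(degrees=True)
            if best is None or np.linalg.norm(w)<np.linalg.norm(best):best=w
        print((T.inv().apply(np.array([x,y,z])-p)*1000).round(1),best.round(1))
E
python3 - <<'E'
from h import *
to((.27,.42,.25,11.3),(.42,.05,.25,11.3),(.491,-.395,.15,11.3),(.491,-.395,.028,11.3))
s=observe();print(R.from_rotvec(s['orientation']).as_matrix().round(2))
E
```

```text
t 0.3 p [0.1975 0.5927 0.2222] F [ 0.4 -0.2  0.2] gap 0.0874 q [ 1.07  0.53  1.43  0.    1.18 -0.18]
[-123.4 -140.9  -27.7] [-0.   0.  60.3]
[-382.7 -444.5  -27.5] [-0.   0.  60.3]
[-590.8 -844.1   72.7] [-0.   0.  60.3]
[-590.8 -844.1  194.7] [-0.   0.  60.3]
[[-0.95  0.32 -0.  ]
 [ 0.32  0.95 -0.  ]
 [ 0.   -0.   -1.  ]]
```

>>> send_rows --motion '[-0.123, -0.141, -0.028, 0, 0, 30, 1, -0.123, -0.141, -0.028, 0, 0, 30, 1, -0.123, -0.141, -0.028, 0, 0, 30, 1, -0.383, -0.445, -0.028, 0, 0, 60, 1, -0.383, -0.445, -0.028, 0, 0, 60, 1, -0.383, -0.445, -0.028, 0, 0, 60, 1, -0.383, -0.445, -0.028, 0, 0, 60, 1, -0.383, -0.445, -0.028, 0, 0, 60, 1]' --squeeze 30

```text
time: 1.1
tcp_pos: [0.3495, 0.2228, 0.2484]
orientation: [1.988, 2.431, 0.002]
contact_force: [1.3, -0.4, -0.4]
finger_gap: 0.0869
finger_force: 0.0
```

```bash
python3 - <<'E'
from h import *
to((.42,.05,.25,11.3),(.491,-.395,.15,11.3))
E
```

```text
t 1.1 p [0.3495 0.2228 0.2484] F [ 1.3 -0.4 -0.4] gap 0.0869 q [ 0.3   0.2   1.9  -0.    1.04  0.1 ]
[-183.3   34.8   -1.6] [ 0.1 -0.   0.1]
[-633.6   15.9   98.4] [ 0.1 -0.   0.1]
```

>>> send_rows --motion '[-0.183, 0.035, -0.002, 0, 0, 0, 1, -0.183, 0.035, -0.002, 0, 0, 0, 1, -0.183, 0.035, -0.002, 0, 0, 0, 1, -0.634, 0.016, 0.048, 0, 0, 0, 1, -0.634, 0.016, 0.048, 0, 0, 0, 1, -0.634, 0.016, 0.048, 0, 0, 0, 1, -0.634, 0.016, 0.048, 0, 0, 0, 1, -0.634, 0.016, 0.048, 0, 0, 0, 1]'

```text
time: 1.9
tcp_pos: [0.4499, -0.1613, 0.2243]
orientation: [1.987, 2.433, 0.0]
contact_force: [1.1, 0.4, -0.9]
finger_gap: 0.087
finger_force: 0.0
```

```bash
python3 - <<'E'
from h import *
to((.491,-.395,.13,11.3))
E
```

```text
t 1.9 p [ 0.4499 -0.1613  0.2243] F [ 1.1  0.4 -0.9] gap 0.087 q [-0.58  0.33  1.79  0.    1.02 -0.78]
[-237.2   -6.5   94.4] [0.  0.  0.2]
```

>>> send_rows --motion '[-0.237, -0.006, 0.05, 0, 0, 0, 1, -0.237, -0.006, 0.05, 0, 0, 0, 1, -0.237, -0.006, 0.05, 0, 0, 0, 1, -0.237, -0.006, 0.05, 0, 0, 0, 1, -0.237, -0.006, 0.05, 0, 0, 0, 1, -0.237, -0.006, 0.094, 0, 0, 0, 1, -0.237, -0.006, 0.094, 0, 0, 0, 1, -0.237, -0.006, 0.094, 0, 0, 0, 1]'

```text
time: 2.7
tcp_pos: [0.4907, -0.3913, 0.1295]
orientation: [-1.984, -2.431, -0.001]
contact_force: [0.9, 0.3, -0.4]
finger_gap: 0.0868
finger_force: 0.0
```

```bash
python3 - <<'E'
from h import *
import cv2
to((.491,-.395,.13,11.3),(.491,-.395,.028,11.3))
im=optics.get_image('side')['color'][110:190,280:370,::-1]
im2=optics.get_image('top')['color'][180:250,295:365,::-1]
a=cv2.resize(im,(450,400),interpolation=3);b=cv2.resize(im2,(350,350),interpolation=3)
o=np.zeros((400,800,3),np.uint8);o[:,:450]=a;o[:350,450:]=b;cv2.imwrite('pics/g1.png',o)
E
```

```text
t 2.7 p [ 0.4907 -0.3913  0.1295] F [ 0.9  0.3 -0.4] gap 0.0868 q [-0.85  0.64  1.5   0.    1.   -1.05]
[-3.7 -0.4 -0.6] [-0.1 -0.2  0.3]
[ -4.1  -0.3 101.4] [-0.1 -0.2  0.3]
```

View pics/g1.png

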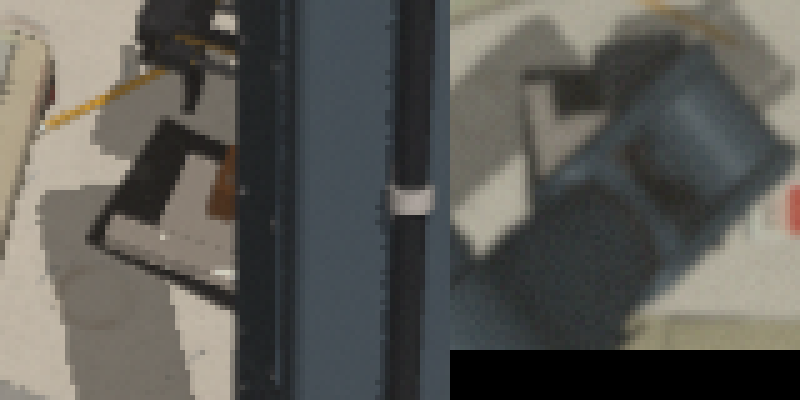

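The arm hides the grip, and one finger shows above the scraper at (190,100). The jaw clearance is about 30 mm on each side, so I'll descend and grasp.

>>> send_rows --motion '[-0.003, 0, 0.05, 0, 0, 0, 1, -0.003, 0, 0.085, 0, 0, 0, 1, -0.003, 0, 0.1, 0, 0, 0, 1, -0.003, 0, 0.101, 0, 0, 0, 1, -0.003, 0, 0.101, 0, 0, 0, -0.5, -0.003, 0, 0.101, 0, 0, 0, -0.6, -0.003, 0, 0.101, 0, 0, 0, -0.8, -0.003, 0, 0.101, 0, 0, 0, -1]' --squeeze 40

```text
time: 3.6
tcp_pos: [0.4927, -0.396, 0.0307]
orientation: [1.985, 2.432, -0.001]
contact_force: [0.1, -0.1, -0.8]
finger_gap: 0.063
finger_force: 0.0
```

>>> send_rows --motion '[0, 0, 0, 0, 0, 0, -1, 0, 0, 0, 0, 0, 0, -1, 0, 0, 0, 0, 0, 0, -1, 0, 0, 0, 0, 0, 0, -1]' --squeeze 40

```text
time: 4.0
tcp_pos: [0.4921, -0.3953, 0.0292]
orientation: [-1.986, -2.434, -0.0]
contact_force: [-1.1, 0.6, 0.2]
finger_gap: 0.031
finger_force: 0.0
```

```bash
python3 - <<'E'
from h import *
s=observe();print(R.from_rotvec(s['orientation']).as_matrix().round(3),s['finger_force'],s['moment'])
to((.491,-.395,.028,11.3),(.491,-.395,.14,11.3))
E
```

```text
[[-0.2   0.98 -0.  ]
 [ 0.98  0.2   0.  ]
 [ 0.   -0.   -1.  ]] 0.0 [-0.12675534  0.05707336 -0.05573063]
t 4.0 p [ 0.4921 -0.3953  0.0292] F [-1.1  0.6  0.2] gap 0.031 q [-0.85  0.79  1.55 -0.    0.81 -1.06]
[ 0.6 -1.   1.2] [-0.  -0.   0.3]
[   0.6   -1.  -110.8] [-0.  -0.   0.3]
```

>>> send_rows --motion '[0, 0, 0, 0, 0, 0, -1, 0, 0, 0, 0, 0, 0, -1, 0, 0, 0, 0, 0, 0, -1, 0, 0, 0, 0, 0, 0, -1, 0, 0, -0.02, 0, 0, 0, -1, 0, 0, -0.06, 0, 0, 0, -1, 0, 0, -0.11, 0, 0, 0, -1, 0, 0, -0.13, 0, 0, 0, -1]' --squeeze 40

```text
time: 4.8
tcp_pos: [0.4936, -0.397, 0.1636]
orientation: [1.982, 2.429, -0.002]
contact_force: [0.8, -0.1, -2.1]
finger_gap: 0.0235
finger_force: 39.9
```

```bash
python3 - <<'E'
from h import *
# grip at tray x=-.112 (scraper origin -.092)
a=np.radians(102.8);X=np.array([np.cos(a),np.sin(a)]);o=np.array([.4877,.0182]);g=o-.112*X;print(g)
s=observe();print(s['finger_force'])
to((*g,.165,12.8),(*g,.12,12.8))
E
```

```text
[ 0.51251343 -0.09101673]
39.88465008151252
t 4.8 p [ 0.4936 -0.397   0.1636] F [ 0.8 -0.1 -2.1] gap 0.0235 q [-0.85  0.6   1.47 -0.    1.06 -1.06]
[296.   79.9  -2.9] [ 0.2  0.3 -1.2]
[296.3  79.8  42.1] [ 0.2  0.3 -1.2]
```

>>> send_rows --motion '[0.296, 0.08, 0, 0, 0, -1.2, -1, 0.296, 0.08, 0, 0, 0, -1.2, -1, 0.296, 0.08, 0, 0, 0, -1.2, -1, 0.296, 0.08, 0, 0, 0, -1.2, -1, 0.296, 0.08, 0, 0, 0, -1.2, -1, 0.296, 0.08, 0.0, 0, 0, -1.2, -1, 0.296, 0.08, 0.03, 0, 0, -1.2, -1, 0.296, 0.08, 0.035, 0, 0, -1.2, -1]'

```text
time: 5.6
tcp_pos: [0.5087, -0.0864, 0.1223]
orientation: [-1.952, -2.454, 0.003]
contact_force: [-1.2, 0.7, -2.2]
finger_gap: 0.0235
finger_force: 39.9
```

```bash
python3 - <<'E'
from h import *
import cv2
to((.5125,-.091,.12,12.8))
def crop(im,x0,y0,w,h,f):
    c=cv2.resize(im[y0:y0+h,x0:x0+w],None,fx=f,fy=f,interpolation=cv2.INTER_CUBIC)
    for k in range(0,w,10): cv2.putText(c,str(x0+k),(k*f,10),0,.3,(0,255,0),1)
    for k in range(0,h,10): cv2.putText(c,str(y0+k),(0,k*f+4),0,.3,(0,255,0),1)
    return c
s=np.ascontiguousarray(optics.get_image('side')['color'][:,:,::-1]);t=np.ascontiguousarray(optics.get_image('top')['color'][:,:,::-1])
o=np.zeros((560,800,3),np.uint8);o[:560,:440]=crop(s,220,160,110,140,4);o[:280,440:]=crop(t,205,180,90,70,4)
cv2.imwrite('pics/g2.png',o)
E
```

```text
t 5.6 p [ 0.5087 -0.0864  0.1223] F [-1.2  0.7 -2.2] gap 0.0235 q [-0.38  0.54  1.79 -0.    0.82 -0.61]
[-5.4  2.7  2.3] [-0.3 -0.2  0.2]
```

View pics/g2.png

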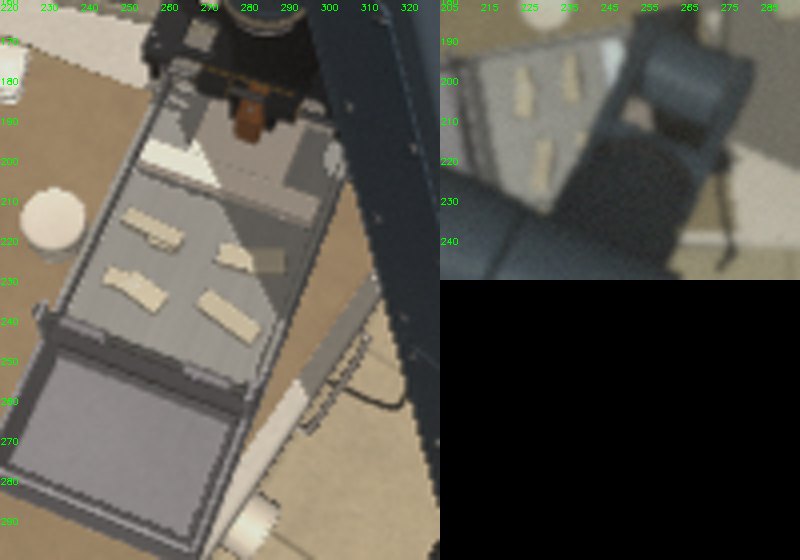

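The side view (left) shows the held scraper over the open end of the deck, nose parallel to the deck edge, with the four chips ahead of it. I'll overlay the modelled tray and nose to check the lateral fit.

```bash
cat >> h.py <<'E'
def pl(n,o,yaw,pts,z0=0):
    c,s=np.cos(yaw),np.sin(yaw);p=np.array(pts,float)
    return proj(n,np.c_[o[0]+c*p[:,0]-s*p[:,1],o[1]+s*p[:,0]+c*p[:,1],z0+p[:,2]])
E
python3 - <<'E'
from h import *
import cv2
s=observe();p=np.array(s['tcp_pos']);M=R.from_rotvec(s['orientation']).as_matrix();ya=np.arctan2(M[1,0],M[0,0]);print(np.degrees(ya))
o=p[:2]+.02*np.array([np.cos(ya),np.sin(ya)]);zu=p[2]-.024
im=np.ascontiguousarray(optics.get_image('side')['color'][:,:,::-1])
x0,y0,w,h,f=240,170,80,85,7
c=cv2.resize(im[y0:y0+h,x0:x0+w],None,fx=f,fy=f,interpolation=3)
def d(pts,col): 
    q=((pts-[x0,y0]+.5)*f-.5).round().astype(int); cv2.polylines(c,[q.reshape(-1,1,2)],False,col,1)
d(pl('side',o,ya,[(.055,-.082,0),(.055,-.082,.02),(.055,.082,.02),(.055,.082,0),(.055,-.082,0)],zu),(0,0,255))
t=[.4877,.0182];a=np.radians(102.8)
for y in(-.09,.09):
    d(pl('side',t,a,[(-.15,y,.06),(.13,y,.06)]),(0,255,0));d(pl('side',t,a,[(-.15,y,.085),(.13,y,.085)]),(255,255,0))
d(pl('side',t,a,[(.13,-.09,.06),(.13,.09,.06)]),(0,255,0))
d(pl('side',t,a,[(.137,-.086,.065),(.137,.086,.065)]),(255,0,255))
d(pl('side',t,a,[(.137,-.086,.128),(.137,.086,.128)]),(255,0,255))
cv2.imwrite('pics/g3.png',c)
E
```

```text
102.79419928993462
```

View pics/g3.png

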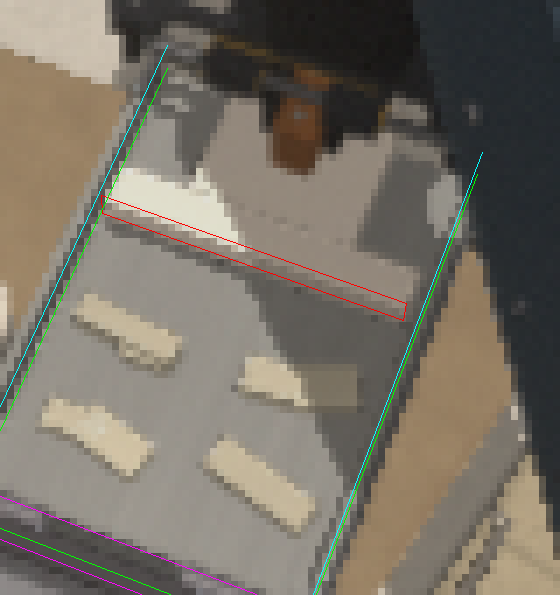

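The overlay agrees to about 1 px. The scraper sits about 3–4 mm toward the near curb, so I'll correct that and lower it in stages.

>>> send_rows --motion '[-0.005, 0.004, 0, 0, 0, 0, -1, -0.005, 0.004, 0.012, 0, 0, 0, -1, -0.005, 0.004, 0.022, 0, 0, 0, -1, -0.005, 0.004, 0.03, 0, 0, 0, -1, -0.005, 0.004, 0.033, 0, 0, 0, -1, -0.005, 0.004, 0.033, 0, 0, 0, -1]'

```text
time: 6.4
tcp_pos: [0.5155, -0.0931, 0.0904]
orientation: [-1.96, -2.453, 0.001]
contact_force: [-1.4, 0.7, -2.6]
finger_gap: 0.024
finger_force: 39.9
```

```bash
python3 - <<'E'
from h import *
a=np.radians(102.8);X=np.array([np.cos(a),np.sin(a)]);Y=np.array([-X[1],X[0]])
s=observe();d=np.array(s['tcp_pos'])[:2]-[.4877,.0182];print('tray xy',d@X,d@Y);to((.5125,-.091,.084,12.8))
E
```

```text
tray xy -0.11468526339503224 -0.002480403905862207
t 6.4 p [ 0.5155 -0.0931  0.0904] F [-1.4  0.7 -2.6] gap 0.024 q [-0.39  0.6   1.8  -0.    0.75 -0.61]
[ 2.7 -2.5  6.4] [-0.1 -0.1 -0. ]
```

>>> send_rows --motion '[0, 0, 0.003, 0, 0, 0, -1, 0, 0, 0.005, 0, 0, 0, -1, 0, 0, 0.006, 0, 0, 0, -1, 0, 0, 0.007, 0, 0, 0, -1, 0, 0, 0.007, 0, 0, 0, -1]'

```text
time: 6.9
tcp_pos: [0.5163, -0.0933, 0.0852]
orientation: [1.96, 2.454, 0.0]
contact_force: [-2.4, 0.2, 5.3]
finger_gap: 0.0238
finger_force: 39.9
```

>>> send_rows --motion '[0.006, 0, 0, 0, 0, 0, -1, 0.012, 0, 0, 0, 0, 0, -1, 0.018, 0, 0, 0, 0, 0, -1, 0.024, 0, 0, 0, 0, 0, -1, 0.03, 0, 0, 0, 0, 0, -1, 0.036, 0, 0, 0, 0, 0, -1, 0.042, 0, 0, 0, 0, 0, -1, 0.048, 0, 0, 0, 0, 0, -1]'

```text
time: 7.7
tcp_pos: [0.5071, -0.0471, 0.0852]
orientation: [1.957, 2.452, 0.001]
contact_force: [0.6, -4.4, 5.1]
finger_gap: 0.0237
finger_force: 39.9
```

>>> send_rows --motion '[0.006, 0, 0, 0, 0, 0, -1, 0.012, 0, 0, 0, 0, 0, -1, 0.018, 0, 0, 0, 0, 0, -1, 0.024, 0, 0, 0, 0, 0, -1, 0.03, 0, 0, 0, 0, 0, -1, 0.036, 0, 0, 0, 0, 0, -1, 0.042, 0, 0, 0, 0, 0, -1, 0.048, 0, 0, 0, 0, 0, -1]'

```text
time: 8.5
tcp_pos: [0.4966, -0.0003, 0.0852]
orientation: [1.956, 2.453, 0.001]
contact_force: [1.5, -5.3, 5.9]
finger_gap: 0.0238
finger_force: 39.9
```

```bash
cat >> h.py <<'E'
def tr():
    a=np.radians(102.8);X=np.array([np.cos(a),np.sin(a)]);Y=np.array([-X[1],X[0]])
    s=observe();d=np.array(s['tcp_pos'])[:2]-[.4877,.0182];F=np.array(s['contact_force'])
    M=R.from_rotvec(s['orientation']).as_matrix()
    print('grip tray xy',d@X,d@Y,'z',s['tcp_pos'][2],'F',F[:2]@X,F[:2]@Y,F[2],'yaw',np.degrees(np.arctan2(M[1,0],M[0,0])))
E
python3 -c "
from h import *
tr()"
```

```text
grip tray xy -0.019981545918451433 -0.004578316164189392 z 0.08515292507808844 F -5.532939222354126 -0.24681900115773805 5.935659839967061 yaw 102.84218022334517
```

>>> send_rows --motion '[0.006, -0.001, 0, 0, 0, 0, -1, 0.012, -0.002, 0, 0, 0, 0, -1, 0.018, -0.002, 0, 0, 0, 0, -1, 0.024, -0.002, 0, 0, 0, 0, -1, 0.03, -0.002, 0, 0, 0, 0, -1, 0.036, -0.002, 0, 0, 0, 0, -1, 0.042, -0.002, 0, 0, 0, 0, -1, 0.048, -0.002, 0, 0, 0, 0, -1]'

```text
time: 9.3
tcp_pos: [0.4839, 0.0462, 0.0851]
orientation: [1.957, 2.453, 0.001]
contact_force: [1.2, -5.8, 6.4]
finger_gap: 0.0234
finger_force: 39.9
```

```bash
python3 - <<'E'
from h import *
import cv2
tr()
im=optics.get_image('side')['color'][165:305,205:325,::-1]
cv2.imwrite('pics/p1.png',cv2.resize(im,None,fx=4,fy=4,interpolation=3))
E
```

```text
grip tray xy 0.028125205525425787 -0.0024716036621108294 z 0.08514575536234747 F -5.911357039722227 0.1251864614313963 6.386153558056723 yaw 102.84599600346316
```

View pics/p1.png

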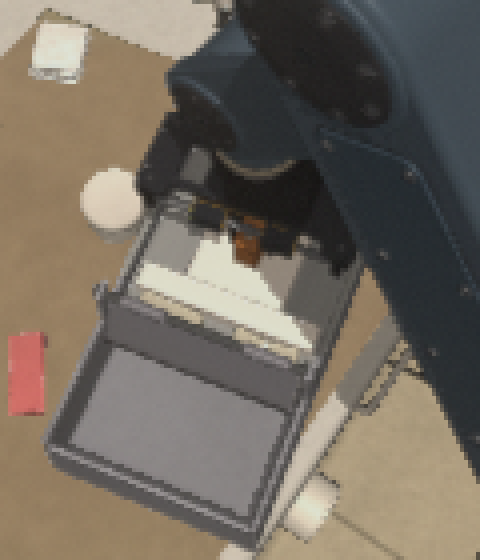

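The chips are gathered between the nose and the flap edge, around (170,305)–(270,340), and the scraper is between the curbs. I'll continue past the edge.

>>> send_rows --motion '[0.006, 0, 0, 0, 0, 0, -1, 0.012, 0, 0, 0, 0, 0, -1, 0.018, 0, 0, 0, 0, 0, -1, 0.024, 0, 0, 0, 0, 0, -1, 0.03, 0, 0, 0, 0, 0, -1, 0.036, 0, 0, 0, 0, 0, -1, 0.042, 0, 0, 0, 0, 0, -1, 0.047, 0, 0, 0, 0, 0, -1]'

```text
time: 10.15
tcp_pos: [0.4731, 0.0923, 0.0852]
orientation: [1.957, 2.454, 0.001]
contact_force: [1.4, -5.4, 7.4]
finger_gap: 0.0236
finger_force: 39.9
```

```bash
python3 - <<'E'
from h import *
import cv2
tr()
im=optics.get_image('side')['color'][165:305,205:325,::-1]
cv2.imwrite('pics/p2.png',cv2.resize(im,None,fx=4,fy=4,interpolation=3))
E
```

```text
grip tray xy 0.0754799535597574 -0.002225241332291604 z 0.0851600523128004 F -5.625097061639653 -0.16331670050902147 7.433029892040675 yaw 102.84805127104921
```

>>> send_rows --motion '[0.004, 0, 0, 0, 0, 0, -1, 0.007, 0, 0, 0, 0, 0, -1, 0.007, 0, 0, 0, 0, 0, -1, 0.007, 0, 0, 0, 0, 0, -1, 0, 0, 0, 0, 0, 0, -1, -0.01, 0, 0, 0, 0, 0, -1, -0.02, 0, 0, 0, 0, 0, -1, -0.03, 0, 0, 0, 0, 0, -1]'

```text
time: 11.0
tcp_pos: [0.4773, 0.0661, 0.0852]
orientation: [-1.961, -2.449, -0.004]
contact_force: [-2.0, 9.8, 11.6]
finger_gap: 0.0236
finger_force: 39.9
```

>>> send_rows --motion '[-0.015, 0, 0, 0, 0, 0, -1, -0.03, 0, 0, 0, 0, 0, -1, -0.045, 0, 0, 0, 0, 0, -1, -0.06, 0, 0, 0, 0, 0, -1, -0.075, 0, 0, 0, 0, 0, -1, -0.09, 0, 0, 0, 0, 0, -1, -0.105, 0, 0, 0, 0, 0, -1, -0.12, 0, 0, 0, 0, 0, -1]'

```text
time: 11.8
tcp_pos: [0.503, -0.05, 0.0852]
orientation: [-1.959, -2.448, -0.004]
contact_force: [-2.8, 10.7, 15.1]
finger_gap: 0.0234
finger_force: 39.9
```

```bash
python3 - <<'E'
from h import *
import cv2
tr()
s=optics.get_image('side')['color'][165:305,205:325,::-1];t=optics.get_image('top')['color'][175:245,175:285,::-1]
o=np.zeros((560,800,3),np.uint8);o[:,:480]=cv2.resize(s,None,fx=4,fy=4,interpolation=3);o[:204,480:]=cv2.resize(t,(320,204),interpolation=3)
cv2.imwrite('pics/p3.png',o)
E
```

```text
grip tray xy -0.06987784229825689 0.00019801903187431316 z 0.08523781596734728 F 11.025892955547898 0.3794269449174777 15.058144062415925 yaw 102.6566263351364
```

View pics/p3.png

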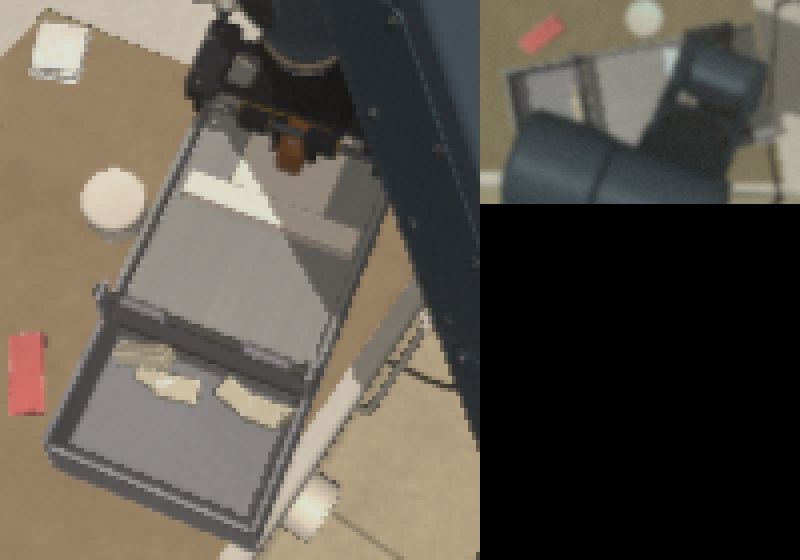

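The deck is clear and the flap is shut. Three chips are plain in the bin, at (145,353), (168,385) and (250,403), but the fourth is not distinct. I'll check with a colour map of the area.

```bash
python3 - <<'E'
from h import *
im=optics.get_image('side')['color'].astype(int)
d=im[:,:,0]-im[:,:,2]
print('rows 236.. cols 225..287; digit=(r-b)/6')
for r in range(238,276): print(r,''.join('.' if v<12 else format(min(v//6,15),'x') for v in d[r,225:287]))
tr()
E
```

```text
rows 236.. cols 225..287; digit=(r-b)/6
238 8983..........22222222222222222222222222222222222222222222....
239 8994...........222222222222222222222222222222222222222222.22..
240 99882.............222222222222222222222222222222222222222222..
241 98882..............2.22222222222222222222.2.2222222.222222222.
242 88893.................222222222222222222222222222222222222222.
243 88984..................222222222222222222222222.2222222222222.
244 888872....................2222222222222222222222222..2222222.2
245 88882.......................2222222222222222222222222222.22.22
246 98872..........................222222222222222222222222222222.
247 8882...............................22222222222222222222222.22.
248 8872................................22222222.222222.222222.2..
249 882.....................................22222222222222222222.2
250 87........24443222222.......................2222222222222.22.2
251 83.......34555544444543......................2.222222222222...
252 82......3445555555555553........................22222222222...
253 3.......3556665555555553..........................2
[... 943 characters left out ...]
.27744
268 .......................................336667676665643...78544
269 ........................................34667666644442..277544
270 .........................................233556675433...774444
271 ............................................234564222...744444
272 ..............................................223......2744444
273 .......................................................6544444
274 .......................................................4444444
275 .......................................................4444444
grip tray xy -0.07300410807065327 -0.0006120359098659502 z 0.0851647188395785 F 0.5411871475936841 2.198581769468267 10.50121661353995 yaw 102.70434582250682
```

>>> send_rows --motion '[0, 0, -0.03, 0, 0, 0, -1, 0, 0, -0.07, 0, 0, 0, -1, -0.3, 0, -0.08, 0, 0, 0, -1, -0.3, 0, -0.08, 0, 0, 0, -1, -0.3, 0, -0.08, 0, 0, 0, -1, -0.3, 0, -0.08, 0, 0, 0, -1, -0.3, 0, -0.08, 0, 0, 0, -1, -0.3, 0, -0.08, 0, 0, 0, -1]'

```text
time: 12.75
tcp_pos: [0.5711, -0.3462, 0.163]
orientation: [-1.959, -2.452, -0.002]
contact_force: [0.9, -0.0, -1.2]
finger_gap: 0.024
finger_force: 39.9
```

```bash
python3 - <<'E'
from h import *
im=optics.get_image('top')['color'].astype(int)
d=im[:,:,0]-im[:,:,2]
for r in range(190,242): print(r,''.join('.' if v<12 else format(min(v//6,15),'x') for v in d[r,180:280]))
to((.4808,-.4048,.08,4.2),(.4808,-.4048,.032,4.2))
E
```

```text
190 556666667adeffedb876666656566665666665555554444332222....................................23432332333
191 6666666668cdeecb8766666665555565655555444433222.........................................223433322233
192 66666656679cdc97766666666543355555443323222.......................2..........2...........22322322333
193 566566666679a9766666566554222354432222...................................................22332222333
194 66665656666686665566555442...2322.........................................................2332222333
195 6666666666566655654444322.................................................................2343322233
196 666666555666544433222...................................2..................................342223333
197 66555554444432222............................2........2....................................233223333
198 65444332.222..................2..........2........2.....2..................................233.23333
199 65322.........................22..........2................................................223223332
200 5532..........................22....2.........
[... 3838 characters left out ...]
 3333332322.............22223332333333433333333322...................................................
238 3333333322..........2233333333333333333333333322....................................................
239 44444333222..2222233333333333323333333343333222.....................................................
240 5555555443323444444444444333322233333444444432......................................................
241 555555554433345555555555544432223333344555444.......................................................
t 12.8 p [ 0.5739 -0.3574  0.1639] F [ 4.6 -8.4 -0.6] gap 0.0238 q [-0.72  0.66  1.36 -0.    1.12 -0.94]
[ -25.2 -101.5   83.8] [0.2 0.6 8.3]
[ -24.7 -101.6  131.8] [0.2 0.6 8.3]
```

The deck is empty and all the offcut colour left is inside the bin (columns 206–212). Now I'll park the scraper.

>>> send_rows --motion '[-0.025, -0.101, 0, 0, 0, 8.3, -1, -0.025, -0.101, 0, 0, 0, 8.3, -1, -0.025, -0.101, 0, 0, 0, 8.3, -1, -0.025, -0.101, 0.04, 0, 0, 8.3, -1, -0.025, -0.101, 0.08, 0, 0, 8.3, -1, -0.025, -0.101, 0.1, 0, 0, 8.3, -1, -0.025, -0.101, 0.1, 0, 0, 8.3, -1]'

```text
time: 13.5
tcp_pos: [0.4765, -0.3889, 0.0601]
orientation: [-2.126, -2.299, -0.003]
contact_force: [-0.4, 0.1, -1.8]
finger_gap: 0.0232
finger_force: 39.9
```

```bash
python3 - <<'E'
from h import *
to((.4808,-.4048,.033,4.2),(.4808,-.4048,.028,4.2))
im=optics.get_image('side')['color'].astype(int);d=im[:,:,0]-im[:,:,2];
for r in range(248,275): print(r,''.join('.' if v<12 else format(min(v//6,15),'x') for v in d[r,230:284]),' '.join(f'{v:3d}' for v in im[r,258:280,0]))
E
```

```text
t 13.5 p [ 0.4765 -0.3889  0.0601] F [-0.4  0.1 -1.8] gap 0.0232 q [-0.87  0.73  1.57  0.    0.85 -0.94]
[-16.4   3.1  26.9] [-0.3 -0.5  0.3]
[-16.5   3.2  31.9] [-0.3 -0.5  0.3]
248 ................................2.2.222..2222..222222.  73  77 107 133 137 139 143 142 142 144 145 143 143 144 144 144 141 140 139 142 142 142
249 ...................................2.222..2....2.2222.  74  78  75  75  74 102 131 138 140 141 145 143 144 143 143 142 141 139 140 143 141 143
250 .....23332222222......................2.22222.2222222.  64  67  75  78  80  73  80 106 122 115 134 140 145 143 143 142 141 139 144 144 142 143
251 ....34444544444543......................2.22222222.222  73  76  67  65  71  76  78  84 109 110 104 117 137 137 139 141 140 141 143 142 141 142
252 ...3444545445455452........................222.22222.2  73  74  73  75  65  68  67  80 126 133 122 113 106  94 108 133 137 142 142 143 141 144
253 ...3555555544444553..........................2.222..2.  75  74  73  75  73  75  73  74  96 107 125 135 127 116 109 103 115 135 137 139 142 143
254 ...2455555555556554................
[... 2347 characters left out ...]
......223556665332...774 129 127 127 129 129 129 128 123 110 109 112 147 177 181 184 187 157 114 103  88 121 111
271 .......................................23456322....744 128 129 130 130 129 128 128 127 127 129 125 118 108 129 157 177 134  96  89  88 130  95
272 .........................................223......2644 128 129 129 129 129 127 128 126 128 128 128 127 123 122 113 116 116  89  81 107 133  89
273 ..................................................6444 128 128 129 129 131 129 128 126 128 129 128 127 126 126 127 126 123  90  82 122 101  76
274 ..................................................4444 129 128 128 128 130 129 129 129 128 127 128 126 127 126 127 128  91  78 101 125  83  73
```

```bash
python3 - <<'E'
from h import *
import cv2
im=optics.get_image('side')['color'].astype(int);d=im[:,:,0]-im[:,:,2]
m=np.zeros(d.shape,np.uint8);m[248:274,230:279]=(d[248:274,230:279]>=18)
a=np.radians(102.8);X=np.array([np.cos(a),np.sin(a)]);Y=np.array([-X[1],X[0]])
n,l=cv2.connectedComponents(m)
for i in range(1,n):
    v,u=np.where(l==i)
    if len(u)<15: continue
    P=np.array([ray('side',(x,y),.02)[:2]-[.4877,.0182] for x,y in zip(u,v)])*1000;P=np.c_[P@X,P@Y].astype(np.float32)
    px=abs(np.linalg.det(np.array([(ray('side',(u[0]+1,v[0]),.02)-ray('side',(u[0],v[0]),.02))[:2],(ray('side',(u[0],v[0]+1),.02)-ray('side',(u[0],v[0]),.02))[:2]])))*1e6
    print(len(u),'area mm2',len(u)*px,P.min(0),P.max(0),cv2.minAreaRect(P))
d0=cv2.imread('pics/side0.png')
E
```

```text
182 area mm2 2456.366099110261 [127.76481 -88.16052] [174.43039    -1.5008672] ((150.14425659179688, -42.619140625), (85.8327407836914, 41.821163177490234), 70.08912658691406)
125 area mm2 1620.2765639309282 [135.28566   12.142907] [165.03282   81.960686] ((150.9478302001953, 46.67452621459961), (69.04569244384766, 25.67142677307129), 84.50083923339844)
```

The right-hand heap measures 70 mm long and 1620 mm², more than one chip (about 1230 mm² each in the left pair). That makes it two overlapping chips, so all four are in the bin. Now I'll set the scraper down.

>>> send_rows --motion '[-0.0165, 0.003, 0.01, 0, 0, 0.3, -1, -0.0165, 0.003, 0.02, 0, 0, 0.3, -1, -0.0165, 0.003, 0.025, 0, 0, 0.3, -1, -0.0165, 0.003, 0.026, 0, 0, 0.3, -1, -0.0165, 0.003, 0.026, 0, 0, 0.3, -1, -0.0165, 0.003, 0.026, 0, 0, 0.3, -1]'

```text
time: 14.25
tcp_pos: [0.4828, -0.4088, 0.0387]
orientation: [2.139, 2.301, 0.0]
contact_force: [-0.5, -0.7, -1.7]
finger_gap: 0.0236
finger_force: 39.9
```

```bash
python3 - <<'E'
from h import *
to((.4808,-.4048,.029,4.2))
E
```

```text
t 14.25 p [ 0.4828 -0.4088  0.0387] F [-0.5 -0.7 -1.7] gap 0.0236 q [-0.88  0.78  1.54  0.    0.83 -0.95]
[ 4.2 -1.7  9.7] [ 0.  0. -0.]
```

>>> send_rows --motion '[0.004, -0.0015, 0.003, 0, 0, 0, -1, 0.004, -0.0015, 0.006, 0, 0, 0, -1, 0.004, -0.0015, 0.008, 0, 0, 0, -1, 0.004, -0.0015, 0.0095, 0, 0, 0, -1, 0.004, -0.0015, 0.01, 0, 0, 0, -1, 0.004, -0.0015, 0.01, 0, 0, 0, -1]'

```text
time: 14.85
tcp_pos: [0.4808, -0.405, 0.0292]
orientation: [-2.139, -2.3, -0.0]
contact_force: [-1.5, 1.8, 4.9]
finger_gap: 0.0236
finger_force: 39.9
```

```bash
python3 - <<'E'
from h import *
to((.4808,-.4048,.029,4.2))
E
```

```text
t 14.85 p [ 0.4808 -0.405   0.0292] F [-1.5  1.8  4.9] gap 0.0236 q [-0.88  0.79  1.55  0.    0.8  -0.95]
[0.2 0.1 0.2] [-0. -0. -0.]
```

>>> send_rows --motion '[0, 0, 0, 0, 0, 0, 0, 0, 0, 0, 0, 0, 0, 0.5, 0, 0, 0, 0, 0, 0, 1, 0, 0, 0, 0, 0, 0, 1, 0, 0, 0, 0, 0, 0, 1, 0, 0, 0, 0, 0, 0, 1, 0, 0, 0, 0, 0, 0, 1, 0, 0, 0, 0, 0, 0, 1]'

```text
time: 15.65
tcp_pos: [0.481, -0.4052, 0.0283]
orientation: [2.139, 2.301, -0.0]
contact_force: [0.2, -0.6, -0.1]
finger_gap: 0.0797
finger_force: 0.0
```

>>> send_rows --motion '[0, 0, -0.02, 0, 0, 0, 1, 0, 0, -0.06, 0, 0, 0, 1, 0, 0, -0.11, 0, 0, 0, 1, 0, 0, -0.16, 0, 0, 0, 1, 0.2, 0, -0.2, 0, 0, 0, 1, 0.2, 0, -0.2, 0, 0, 0, 1, 0.2, 0, -0.2, 0, 0, 0, 1, 0.2, 0, -0.2, 0, 0, 0, 1]'

```text
time: 16.45
tcp_pos: [0.4661, -0.2079, 0.2281]
orientation: [2.14, 2.299, 0.0]
contact_force: [-0.7, 0.4, 0.4]
finger_gap: 0.0873
finger_force: 0.0
```

>>> send_rows --motion '[0.15, 0, 0, 0, 0, 0, 1, 0.15, 0, 0, 0, 0, 0, 1, 0.15, 0, 0, 0, 0, 0, 1, 0.15, 0, 0, 0, 0, 0, 1, 0.15, 0, 0, 0, 0, 0, 1, 0.15, 0, 0, 0, 0, 0, 1]'

```text
time: 17.05
tcp_pos: [0.4565, -0.0611, 0.2278]
orientation: [2.139, 2.299, 0.0]
contact_force: [0.8, -0.3, -1.4]
finger_gap: 0.0872
finger_force: 0.0
```

```bash
python3 - <<'E'
from h import *
import cv2
to()
g=cv2.cvtColor(optics.get_image('top')['color'],cv2.COLOR_RGB2GRAY);cv2.imwrite('pics/end.png',g)
# scraper (bright) and pad (dark) centroids in the pad area, predicted outline check
from scipy import ndimage as nd
out=pl('top',[.4793,-.3849],np.radians(94.2),[(.055,-.082,.02),(.055,.082,.02),(.031,.082,.02),(.031,.045,.02),(-.055,.045,.02),(-.055,-.045,.02),(.031,-.045,.02),(.031,-.082,.02)],.004)
m=np.zeros_like(g);cv2.fillPoly(m,[out.round().astype(int)],1)
padm=np.zeros_like(g);cv2.fillPoly(padm,[pl('top',[.4793,-.3849],np.radians(94.2),[(.072,-.097,.004),(.072,.097,.004),(-.072,.097,.004),(-.072,-.097,.004)]).round().astype(int)],1)
obs=((g>100)&(padm>0));print('pred',m.sum(),'obs',obs.sum(),'overlap',(obs&(m>0)).sum(),nd.center_of_mass(m),nd.center_of_mass(obs))
for r in range(190,238,2):print(r,' '.join(f'{v:3d}' for v in g[r,304:346:2]))
E
```

```text
t 17.05 p [ 0.4565 -0.0611  0.2278] F [ 0.8 -0.3 -1.4] gap 0.0872 q [-0.38  0.3   1.82 -0.    1.02 -0.45]
pred 588 obs 642 overlap 554 (np.float64(213.26190476190476), np.float64(324.2517006802721)) (np.float64(213.99221183800623), np.float64(323.4454828660436))
190 169 165 168 169 167 170 169 167 166 167 165 163 168 168 166 166 165 165 164 166 165
192 169 165 166 161 160 154 151 154 152 150 149 150 151 143 132 130 126 124 154 166 167
194 159 162 155 102  93  83  78  81  77  74  71  73  69  67  66  67  61  69 139 168 166
196 159 167 148  69  59  75  84  85  57  57  59  57  56  58  55  60  58  64 128 164 166
198 164 166 152  70  67 148 173 153  69  55  59  57  59  59  60  60  56  64 124 166 166
200 170 166 153  74  71 165 190 169  74  55  60  55  54  56  58  57  57  65 114 163 168
202 169 166 154  79  64 156 192 168  71  58  54  57  59  58  59  62  58  61 106 164 165
204 168 167 159  87  60 155 189 173 117 114 110 115 113 115 116 120 113  65 105 166 165
206 167 167 160  90  63 145 189 182 177 187 186 185 187 186 186 187 166  73 106 167 168
208 167 167 166 101  58 137 189 183 183 191 1
[... 574 characters left out ...]
 171 169 169 130  60 108 184 189 169 178 174 173 170 172 170 169 164 110  64 147 171
224 170 169 168 137  63 102 180 189 134 101  85  82  83  81  76  74  74  66  67 148 172
226 170 171 170 151  64  96 177 189 121  60  57  55  55  57  54  55  56  55  62 134 170
228 173 172 170 154  68  84 174 189 126  57  57  54  51  56  56  54  59  54  59 127 169
230 171 171 170 153  67  78 163 171 119  58  61  57  52  55  53  60  54  55  59 124 166
232 175 173 171 151  71  59  90  93  73  62  51  61  60  61  59  63  65  69  67 121 169
234 172 172 173 156  96  98 104 104 102 107 114 118 117 118 132 133 147 148 148 160 175
236 174 173 173 170 161 168 170 168 167 168 167 171 171 170 172 169 173 169 170 171 172
```

```bash
python3 -c "
from bench import ticket
print(ticket.finish_job())"
```

```text
the job is handed in; nothing more can be done
None
```

I swept the deck clear into the bin, the flap swung shut, and the scraper is released flat in the middle of its pad; I handed the job in at 17 s, with three heaps seen in the bin and the fourth offcut judged from the size of one heap rather than seen on its own.

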